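# Put the pin vise away and fit the tool case's tongued lid

## Robot

A 7-joint arm with a two-finger parallel gripper is mounted at the origin on a cart in front of the work surface, level with it; the furniture and walls round the work are solid. World frame = base frame: x ahead of the robot, y to its left, z up, the work surface at z = 0. Lengths are in mm, angles in degrees, forces in N, time in s.
With the tool pointing down it reaches from about 425 to 875 mm from the base axis. Payload 8.4 kg.
Tool frame: the origin (TCP) lies between the finger pads; the fingertips stand 11 mm ahead of it and the grasp point (between the pads) lies 8 mm behind it (ctrl.tcp_to_tips is the z of the fingertips in the tool frame, in mm); z points along the fingers, y is the line along which they close (so a half turn about z gives the same grasp; the last joint's range is limited). The gripper opens to 85 mm and grips with 20 to 120 N. Pads are 22 mm wide; open, the fingers measure 114 mm over their backs; the gripper's body (76 mm by 85 mm) begins 54 mm behind the grasp point. The pads swing forward as they close: fully open they stand 13 mm farther back than shut.
Start: joints at [-74.611, 19.091, 2.286, 83.961, -0.768, 76.965, -3.352], TCP at [233.716, 606.499, 242.308] pointing down, gripper open.
Joint ranges: [-147.57, 147.57], [-21.85, 119.76], [-74.77, 79.35], [14.55, 137.4], [-85.83, 265.84], [4.83, 119.75], [-152.11, 152.11]. Speed limits (degrees/s): [127.2, 127.2, 159.86, 159.86, 180, 180, 180].

## Interface

Orientations are given as [roll, pitch, yaw] about the fixed x, y, z axes, in that order (R = Rz(yaw) Ry(pitch) Rx(roll)).
In Python, from rig import ctrl gives the robot as it stands. The module is installed in compiled form; this text tells all that it offers.
- The arm moves only by the shell command python3 -m creep 'ROWS' [FORCE]. ROWS is JSON, a list of rows, each a list of 7 numbers: the shift along the tool's x, y, z in mm, then the turn, a rotation vector about the tool's x, y, z in rad, then the opening in per cent of the stroke, from 0 (shut) to 100 (fully open). A call has 1 to 20 rows; each row is the pose to reach, as a shift and turn from the pose commanded when the call began, along the tool's axes at that moment; what a row does not reach only later rows make up. A row lasts 1/10 s, in which the tool goes at most 50 mm and 8.59 degrees, less where a joint would pass 70% of its speed; a pose out of reach is approached as far as the arm can. A call with a gripper value outside its range is refused whole. The fingers move at their own pace and stop on an object; FORCE is the grip in N (left out, the last holds). Time passes only in rows, so rows that repeat a pose let the fingers close. It gives the time, the measured TCP pose, the force, the opening and the grip force at its end, in the units of the state.
- ctrl.read_state(): the state, without advancing time (a new reading comes with each control period).
- ctrl.get_image(name): name is "scene" or "top" or "wrist"; returns a dict with "pixels" (400x640x3 uint8, red, green, blue), "camera_matrix" (3x3 intrinsics, pixels), "D" ([k1, k2, p1, p2, k3] as OpenCV has them; the pictures are not rectified), "position" and "rotation" of the camera in the world; the wrist camera has in their place "hand_eye" (4x4, takes a point from camera to tool coordinates, whose origin is the TCP and whose axes are the flange's). Camera axes: x right, y up, looking along -z (the intrinsics and any distortion apply to the point x, -y, -z); pixel columns grow to the right and rows downward; lengths in mm; the calibration is good to about 2 mm. A picture is of the moment at which its call begins: read the wrist's pose just before it. There is no depth.
- ctrl.sign_off(): hands the job in; it is judged then, once.
The state is a dict: "time": time; "qpos": joint angles; "qd": joint speeds; "effort": joint torques, N m; "tcp_pos": TCP position; "ee_rot": TCP orientation; "wrist_force": force on the tool from outside, world axes, zero at the start; "ft_torque": the same for the moment, N m; "opening": opening from 0.0 (shut) to 1.0 (fully open); "finger_force": force on a finger pad.
Only numpy, scipy, OpenCV 4.12 (cv2) and the standard library are available. Lean on these libraries where they do the work, as an engineer would, in place of code of your own. Each camera call takes 0.05 s, during which the arm holds its last target. There are 200 camera calls.

## Task

Lay the steel pin vise in the empty middle pocket of the wooden tool case, leaving the other two tools in theirs. Then close the case: angle the lid so that its tongue goes under the lip at the back, and lower it flat until the spring catch at the front has snapped over its edge. Let go of everything and leave the other things on the desk where they are.

Things in the scene. Friction and masses are not known exactly. Their poses are not given: they have to be found in the camera images.
- tool_case: Open wooden tool case, 192 x 184 mm, fixed to the desk. Origin on the desk under the middle of its inside, z up; +x points to the back rail with the groove, -x to the front wall with the spring catch. Inside x -80..80, y -82..82 mm; front and side walls 10 mm thick, tops at z = 50 mm. Back wall x 80..102 mm with a ledge at z = 50 and over it a full-width lip, top z = 72.
- pocket (a point): Middle of the mouth of the empty pocket in the case's grey tray (case x, y = 0, tray top z = 30 mm); case axes. Pockets are 26 mm wide in x, 152 long in y, 9 deep; two more at x = -46 and +46 hold an awl and tweezers, which stand up to 5 mm above the tray.
- groove_mouth (a point): Middle of the front edge of the groove's floor (case x = 80, y = 0, z = 50 mm); case axes. The groove runs along y, ends open, and faces -x. Its mouth is 13 mm high (case z 50..63, under the lip); its roof slopes down to 58 at the groove's back, x = 94.
- lid: Wooden lid, 0.18 to 0.37 kg. Board x -90..76, y -91..91, z 0..12 mm; origin on its underside; +x points to its tongue. Lies on the desk on two battens under the board, so its origin starts 8 mm up. When home, its x, y agree with the case's (3 mm of play) and its origin is at case z = 50: the board lies on the front and side walls, its front edge flush with the case's front.
- lid_tongue (a point): Middle of the tongue's tip (lid x = 92, y = 0, z = 3 mm). The tongue is the lower half of the board's edge, 6 mm thick (z 0..6), full width, x 76..92.
- lid_grip (a point): On the wooden grip bar across the lid's top (lid x -8..8, y -55..55, z 12..38 mm), at its middle, z = 30 mm. Near the lid's centre of mass.
- lid_press (a point): Point on the board's upper face 26 mm from its front edge (lid x = -64, y = 0, z = 12 mm), a good place to press. Under the board cross battens at x -77..-63 and 48..62, y -78..78, z -8..0 mm drop inside the case's walls (4 mm of play at each side, 3 at the front), so the lid cannot be slid in level.
- catch (a joint): Sprung steel catch, 34 mm wide, at the middle of the case's front, on a pin at case x = -95, z = 20 mm. 0 = upright, at rest; grows (rad) as its nose is pushed out to case -x. The nose overhangs the seated lid's front edge by 7 mm; over it a 60 degree ramp reaches z = 83. The lid's edge stops on the ramp some 20 mm too high; pressed down with about 10 N it passes and the nose springs back over it.
- pin_vise: Knurled steel pin vise, 140 mm long in y; origin under its middle (on the desk as it lies). Knurled head of 18 mm diameter at y -70..-47, else a shank 12 mm thick, z 3..15 mm. 45 g; centre of mass some 10 mm from the middle towards the head. Fits the pocket either way round.
- awl: Short awl with a turned wooden handle, 85 mm, in the front pocket of the tray; stays there.
- tweezers: Steel tweezers, 115 mm, in the back pocket of the tray; stays there.
- water_jar: Clear glass jar, 72 mm diameter, 95 mm tall, behind the case on its left; bystander.
- solvent_bottle: White bottle, 38 mm diameter, 76 mm tall, beside the clear jar; bystander.

How it is judged:
By the outcome, as a careful person would: the job done as asked, in the order asked, and still so for the second after the job is handed in, with the robot touching nothing.
It also fails if it takes over 64 s, if anything falls off the work surface, if the arm or the gripper's body presses on something with over 40 N, if the wrist force passes 120 N, or if a joint passes its speed limit or range.

## Working session

There is one attempt and no reset: what is moved stays moved. The work goes in short steps, Python scripts to look and compute and a shell command to move; the robot and the scene stay as the last step left them, time stands still between calls to the robot, and variables do not carry over. Pictures are saved under pics/ and viewed, at most 10 in all, crops included, and the job is handed in when it is done.

```bash
mkdir -p pics
python3 - <<'E'
from rig import ctrl
import cv2,numpy as np,pickle
d={}
for n in("scene","top"):
    g=ctrl.get_image(n);d[n]=g;cv2.imwrite(f"pics/{n}0.png",g["pixels"][:,:,::-1])
    print(n,np.round(g["position"],1),np.round(g["rotation"],3).tolist(),np.round(g["camera_matrix"],1).tolist(),g["D"])
pickle.dump(d,open("d0.pkl","wb"))
s=ctrl.read_state();print(s["tcp_pos"],s["ee_rot"],s["time"],s["opening"],ctrl.tcp_to_tips)
g=ctrl.get_image("wrist");print(np.round(g["hand_eye"],3).tolist())
E
```

```text
scene [-191.5 -456.   647.4] [56.175, 0.579, -60.739] [[444.8, 0.0, 314.0], [0.0, 444.8, 205.1], [0.0, 0.0, 1.0]] [-0.04281099  0.          0.          0.          0.        ]
top [ 429.1   10.  1053.2] [8.98, 0.154, -89.849] [[394.7, 0.0, 322.3], [0.0, 394.7, 203.1], [0.0, 0.0, 1.0]] [-0.04487265  0.          0.          0.          0.        ]
[233.61651528 606.16102404 241.51281232] [-1.79917628e+02  7.33609868e-03  1.58925130e+02] 0.1 1.0043579724604652 11.0
[[-0.0, 0.966, 0.26, 64.293], [1.0, 0.0, -0.0, 0.25], [-0.0, 0.26, -0.966, -132.418], [0.0, 0.0, 0.0, 1.0]]
```

View pics/top0.png

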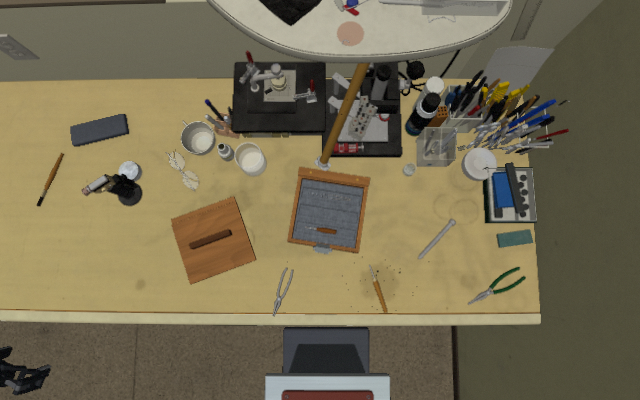

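View pics/scene0.png

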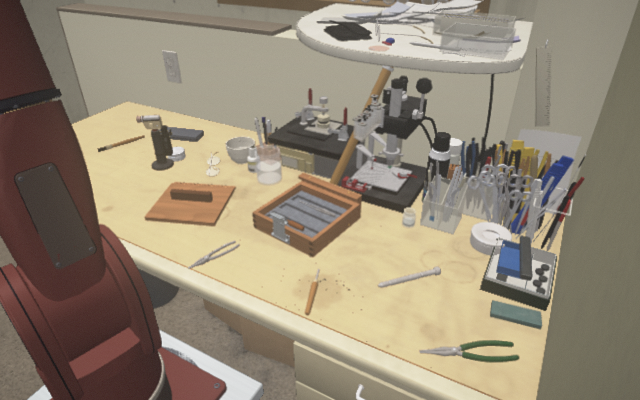

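The top view shows the case at about (330,210) with its back rail up (v≈173) and catch at (322,249). The lid is at (213,240) with its bar (190..232, 240), and the pin vise runs (420,257)–(453,222) with its head at the upper right. The jar is at (250,158) and the bottle at (225,152). A slanted pole stands behind the case. The scene view agrees.

```bash
cat > h.py <<'E'
import numpy as np,cv2,pickle
from scipy.spatial.transform import Rotation as R
def rot(rpy): return R.from_euler('xyz',rpy,degrees=True).as_matrix()
def ray(g,uv,pose=None):
    n=cv2.undistortPoints(np.array(uv,float).reshape(-1,1,2),g["camera_matrix"],np.array(g["D"])).reshape(-1,2)
    d=np.c_[n[:,0],-n[:,1],-np.ones(len(n))]
    if pose is None:
        M=np.array(g["rotation"]);M=rot(M) if M.size==3 else M
        p=np.array(g["position"])
    else:
        T=np.array(g["hand_eye"]);Rt=rot(pose[1]);M=Rt@T[:3,:3];p=np.array(pose[0])+Rt@T[:3,3]
    return p,d@M.T
def plane(g,uv,z,pose=None):
    p,d=ray(g,uv,pose);return p+d*((z-p[2])/d[:,2])[:,None]
def tri(ga,ua,gb,ub,pa=None,pb=None):
    p,d=ray(ga,ua,pa);q,e=ray(gb,ub,pb);d=d[0];e=e[0]
    s=np.linalg.lstsq(np.c_[d,-e],q-p,rcond=None)[0]
    return (p+s[0]*d+q+s[1]*e)/2,np.linalg.norm(p+s[0]*d-q-s[1]*e)
E
python3 - <<'E'
from h import *
d=pickle.load(open("d0.pkl","rb"));t=d["top"];im=t["pixels"]
cv2.imwrite("pics/topc.png",cv2.resize(im[140:300,160:480,::-1],None,fx=2.5,fy=2.5,interpolation=cv2.INTER_CUBIC))
h=cv2.cvtColor(im,cv2.COLOR_RGB2HSV)
# brown wood: saturated & darker than desk
m=((h[...,1]>110)&(h[...,2]<190)&(h[...,0]<20)).astype(np.uint8)
m[:150]=0;m[300:]=0
cs=[c for c in cv2.findContours(cv2.morphologyEx(m,cv2.MORPH_CLOSE,np.ones((3,3))),cv2.RETR_EXTERNAL,2)[0] if cv2.contourArea(c)>1500]
for c in cs:
    r=cv2.minAreaRect(c);b=cv2.boxPoints(r);print(r,np.round(b,1).tolist())
    for z in(20,50,72):
        w=plane(t,b,z);print(z,np.round(w[:,:2],0).tolist(),np.round(np.linalg.norm(np.roll(w,-1,0)-w,axis=1)))
# pin vise: low saturation patch
m=((h[...,1]<75)).astype(np.uint8);m2=np.zeros_like(m);m2[212:265,410:462]=m[212:265,410:462]
c=max(cv2.findContours(m2,cv2.RETR_EXTERNAL,2)[0],key=cv2.contourArea)
r=cv2.minAreaRect(c);print(r);b=cv2.boxPoints(r);w=plane(t,b,9);print(np.round(w).tolist(),np.linalg.norm(np.roll(w,-1,0)-w,axis=1))
E
```

```text
((211.82354736328125, 239.70590209960938), (68.8816909790039, 71.43785095214844), 70.34617614746094) [[166.60000610351562, 219.3000030517578], [233.89999389648438, 195.3000030517578], [257.0, 260.1000061035156], [189.8000030517578, 284.20001220703125]]
20 [[548.0, 427.0], [613.0, 249.0], [442.0, 182.0], [379.0, 356.0]] [189. 184. 184. 183.]
50 [[544.0, 415.0], [608.0, 242.0], [442.0, 177.0], [381.0, 346.0]] [184. 178. 179. 178.]
72 [[542.0, 406.0], [604.0, 237.0], [441.0, 174.0], [382.0, 338.0]] [179. 174. 175. 174.]
((435.55804443359375, 238.57440185546875), (6.4028472900390625, 52.34326934814453), 43.919071197509766)
[[456.0, -231.0, 9.0], [556.0, -332.0, 9.0], [544.0, -344.0, 9.0], [444.0, -243.0, 9.0]] [142.01894331  16.81985498 141.82337462  16.5488569 ]
```

View pics/topc.png

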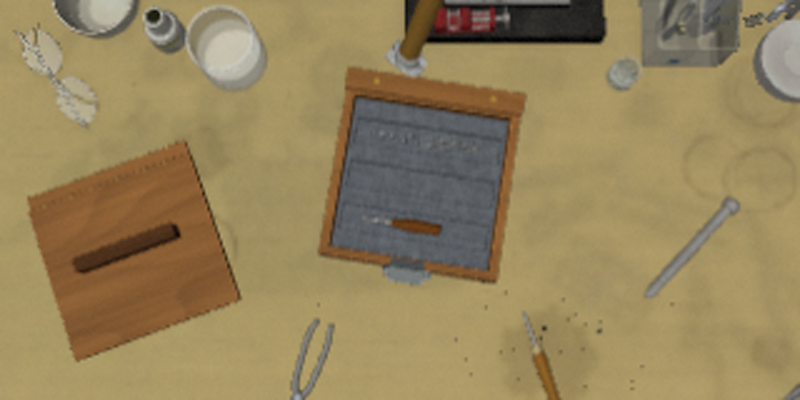

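The crop shows the lid tongue (dotted line) on its upper/back edge and the awl in the front pocket. The case-top corners in the crop are the rail at (347,68) and (525,93) and the front at (320,255) and (496,282). The vise head is at (733,204).

Run:
```python
from h import *
d=pickle.load(open("d0.pkl","rb"));t=d["top"]
f=lambda p:np.array([160,140])+(np.array(p)+.5)/2.5-.5
px=f([[347,68],[525,93],[320,255],[496,282]])
W=np.r_[plane(t,px[:2],72),plane(t,px[2:],50)][:,:2]
L=np.array([[102,92],[102,-92],[-90,92],[-90,-92.]])
def fit(L,W):
    a=L-L.mean(0);b=W-W.mean(0);th=np.arctan2((a[:,0]*b[:,1]-a[:,1]*b[:,0]).sum(),(a*b).sum())
    c,s=np.cos(th),np.sin(th);Q=np.array([[c,-s],[s,c]]);o=W.mean(0)-Q@L.mean(0)
    return o,np.degrees(th),np.round(L@Q.T+o-W,1).tolist()
print("case",fit(L,W))
px=f([[28,196],[185,141],[78,361],[240,300]])
W=np.r_[plane(t,px[:2],14),plane(t,px[2:],20)][:,:2]
print("lid",fit(np.array([[92,91],[92,-91],[-90,91],[-90,-91.]]),W))
print("bar ends z46",plane(t,f([[75,262],[180,230]]),46))
print("lidfront",plane(t,f([[78,361],[240,300]]),20))
print("jar,bottle,polefoot",plane(t,f([[228,60],[165,35],[405,60]]),[95,76,60][0]))
p=plane(t,f([[733,204],[650,295]]),9);print("vise",p)
```

```text
case (array([563.84549049,  -1.58858481]), np.float64(-8.371781089831577), [[0.5, 0.3], [-0.5, -0.2], [-0.0, 1.8], [-0.0, -2.0]])
lid (array([495.54337503, 301.44096029]), np.float64(20.590999341850743), [[-2.1, 1.4], [2.0, -2.3], [-0.1, 2.3], [0.3, -1.4]])
bar ends z46 [[480.21918617 352.15305467  46.        ]
 [513.47006958 245.22245762  46.        ]]
lidfront [[379.40570895 352.67777709  20.        ]
 [443.01176426 185.98765311  20.        ]]
jar,bottle,polefoot [[679.91296771 192.10228052  95.        ]
 [705.84343646 256.66593127  95.        ]
 [680.10504384  14.84614461  95.        ]]
vise [[ 545.59457222 -335.50928913    9.        ]
 [ 449.27473705 -243.08085891    9.        ]]
```

```bash
cat >> h.py <<'E'
def go(pos,rpy):
    from rig import ctrl
    s=ctrl.read_state();A=rot(s["ee_rot"])
    print("t",round(s["time"],2),"tcp",np.round(s["tcp_pos"],1),np.round(s["ee_rot"],1),"F",np.round(s["wrist_force"],1))
    print("shift",np.round(A.T@(np.array(pos)-s["tcp_pos"]),1),"rv",np.round(R.from_matrix(A.T@rot(rpy)).as_rotvec(),3))
E
python3 -c "
from h import *
go([500,300,240],[180,0,135.5]);go([540,100,240],[180,0,135.5]);go([500,-290,240],[180,0,135.5])"
```

```text
t 0.15 tcp [233.6 606.2 241.6] [-179.9    0.   158.9] F [-0.4  0.5 -0.7]
shift [-358.7 -189.9    1.9] rv [-0.001  0.     0.409]
t 0.15 tcp [233.6 606.2 241.6] [-179.9    0.   158.9] F [-0.4  0.5 -0.7]
shift [-467.9 -362.2    2.1] rv [-0.001  0.     0.409]
t 0.15 tcp [233.6 606.2 241.6] [-179.9    0.   158.9] F [-0.4  0.5 -0.7]
shift [-570.8 -740.5    2.6] rv [-0.001  0.     0.409]
```

```bash
python3 -m creep '[[-360,-190,0,0,0,0.41,100],[-360,-190,0,0,0,0.41,100],[-360,-190,0,0,0,0.41,100],[-360,-190,0,0,0,0.41,100],[-360,-190,0,0,0,0.41,100],[-360,-190,0,0,0,0.41,100],[-360,-190,0,0,0,0.41,100],[-360,-190,0,0,0,0.41,100],[-360,-190,0,0,0,0.41,100],[-360,-190,0,0,0,0.41,100],[-360,-190,0,0,0,0.41,100],[-360,-190,0,0,0,0.41,100]]'
python3 - <<'E'
from h import *
from rig import ctrl
s=ctrl.read_state();P=(s["tcp_pos"],s["ee_rot"]);g=ctrl.get_image("wrist")
print(P,s["qd"]);pickle.dump((P,g),open("lid.pkl","wb"));cv2.imwrite("pics/lid.png",g["pixels"][:,:,::-1])
go([540,100,240],[180,0,135.5]);go([500,-290,240],[180,0,135.5])
E
```

```text
time: 1.35
tcp_pos: [499.9, 301.7, 242.1]
ee_rot: [-180.0, -0.0, 135.6]
wrist_force: [-0.1, 0.3, 0.6]
opening: 1.003
finger_force: 0.0
(array([499.94756158, 301.6711924 , 242.08602147]), array([-1.79978877e+02, -4.35151891e-02,  1.35612323e+02])) [-0.20672088 -0.01091024  0.19520928 -0.05371833  0.11540707 -0.00093668
  0.13365545]
t 1.4 tcp [500.1 301.5 242.1] [-180.    -0.   135.6] F [-0.4 -0.7 -0.1]
shift [-169.5 -116.1    2.1] rv [-0.    -0.001  0.002]
t 1.4 tcp [500.1 301.5 242.1] [-180.    -0.   135.6] F [-0.4 -0.7 -0.1]
shift [-413.7 -422.7    2. ] rv [-0.    -0.001  0.002]
```

View pics/lid.png

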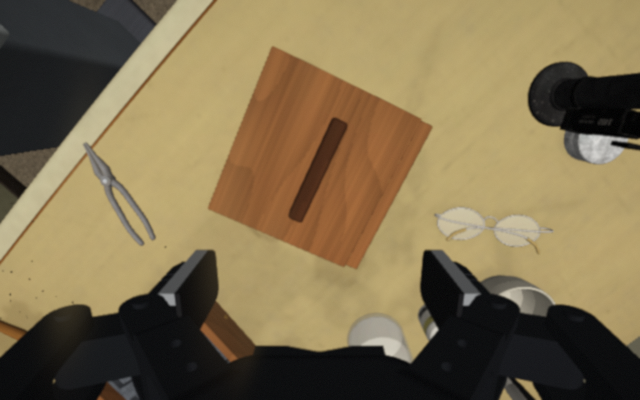

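The wrist view shows the whole lid. The front-edge corners are at (273,46) and (209,208), the tongue-edge corners at (431,125) and (355,268), and the bar runs (340,120)–(297,220).

```bash
python3 -m creep '[[-170,-116,0,0,0,0,100],[-170,-116,0,0,0,0,100],[-170,-116,0,0,0,0,100],[-170,-116,0,0,0,0,100],[-414,-423,0,0,0,0,60],[-414,-423,20,0,0,0,60],[-414,-423,40,0,0,0,60],[-414,-423,60,0,0,0,60],[-414,-423,60,0,0,0,60],[-414,-423,60,0,0,0,60],[-414,-423,60,0,0,0,60],[-414,-423,60,0,0,0,60],[-414,-423,60,0,0,0,60],[-414,-423,60,0,0,0,60],[-414,-423,60,0,0,0,60],[-414,-423,60,0,0,0,60],[-414,-423,60,0,0,0,60]]'
python3 - <<'E'
from h import *
from rig import ctrl
s=ctrl.read_state();V=(s["tcp_pos"],s["ee_rot"]);g=ctrl.get_image("wrist")
print(V);pickle.dump((V,g),open("vise.pkl","wb"));cv2.imwrite("pics/vise.png",g["pixels"][:,:,::-1])
P,l=pickle.load(open("lid.pkl","rb"))
def fit(L,W):
    a=L-L.mean(0);b=W-W.mean(0);th=np.arctan2((a[:,0]*b[:,1]-a[:,1]*b[:,0]).sum(),(a*b).sum())
    c,s=np.cos(th),np.sin(th);Q=np.array([[c,-s],[s,c]]);o=W.mean(0)-Q@L.mean(0)
    return o,np.degrees(th),np.round(L@Q.T+o-W,1).tolist()
W=np.r_[plane(l,[[273,46],[209,208]],20,P),plane(l,[[431,125],[355,268]],14,P)][:,:2]
print("lid",fit(np.array([[-90,91],[-90,-91],[92,91],[92,-91.]]),W))
b=plane(l,[[340,119],[296,221]],46,P);print(b,np.degrees(np.arctan2(*(b[1]-b[0])[:2])),b.mean(0))
E
```

```text
time: 3.1
tcp_pos: [500.3, -290.5, 182.6]
ee_rot: [180.0, 0.0, 135.6]
wrist_force: [0.4, 0.4, 0.4]
opening: 0.603
finger_force: 0.0
(array([ 500.26248501, -290.48342697,  182.60051309]), array([1.79952599e+02, 4.75072306e-03, 1.35590862e+02]))
lid (array([495.91256644, 303.60428191]), np.float64(20.81329516289229), [[-2.1, 0.1], [-1.7, -1.8], [1.5, 2.3], [2.3, -0.6]])
[[475.51369423 354.57060576  46.        ]
 [517.55545939 253.04386072  46.        ]] 157.5057755723619 [496.53457681 303.80723324  46.        ]
```

View pics/vise.png

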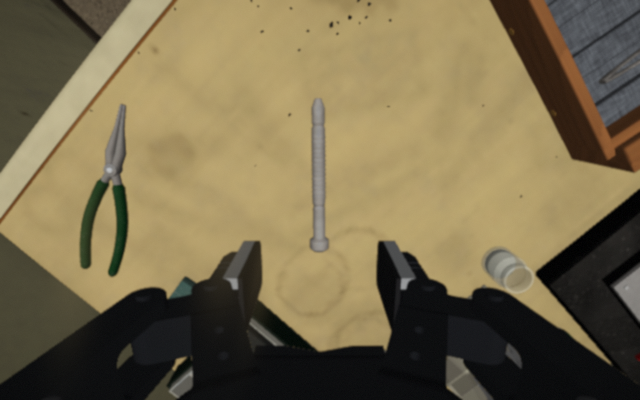

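The vise stands nearly vertical in the picture, from its tip at (318,97) to its head end at (320,251). It is already parallel to the tool's x axis.

Run:
```python
from h import *
V,g=pickle.load(open("vise.pkl","rb"))
im=g["pixels"];
h=cv2.cvtColor(im,cv2.COLOR_RGB2HSV);m=np.zeros(im.shape[:2],np.uint8);m[90:258,295:345]=(h[90:258,295:345,1]<70)*255
c=max(cv2.findContours(m,cv2.RETR_EXTERNAL,2)[0],key=cv2.contourArea);p=c.reshape(-1,2)
r=cv2.minAreaRect(c);print(r)
a=p[p[:,1]<p[:,1].min()+3].mean(0);b=p[p[:,1]>p[:,1].max()-3].mean(0);print(a,b)
w=plane(g,[[a[0],p[:,1].min()],[b[0],p[:,1].max()]],9,V);d=w[1]-w[0];print(w,np.linalg.norm(d),np.degrees(np.arctan2(-d[1],-d[0])))
c=w.mean(0)+10*d/np.linalg.norm(d);print("com",c)
y=np.degrees(np.arctan2(-d[1],-d[0]))
go([c[0],c[1],21],[180,0,y])
```

```text
((319.0, 174.5), (153.0, 18.0), 90.0)
[317.75  98.75] [320.25 250.  ]
[[ 448.33978214 -239.53272122    9.        ]
 [ 551.80547521 -337.69767917    9.        ]] 142.62366076858592 136.50592090347996
com [ 507.32708369 -295.49799632    9.        ]
t 3.15 tcp [ 500.1 -290.8  182.6] [180.    0.  135.6] F [0.3 0.3 0.7]
shift [ -8.4   1.6 161.6] rv [ 0.001  0.    -0.017]
```

```bash
python3 -m creep '[[-8,2,50,0,0,0.015,40],[-8,2,100,0,0,0.015,40],[-8,2,140,0,0,0.015,40],[-8,2,155,0,0,0.015,40],[-8,2,164,0,0,0.015,40],[-8,2,164,0,0,0.015,40],[-8,2,164,0,0,0.015,0],[-8,2,164,0,0,0.015,0],[-8,2,164,0,0,0.015,0],[-8,2,164,0,0,0.015,0],[-8,2,164,0,0,0.015,0],[-8,2,164,0,0,0.015,0],[-8,2,164,0,0,0.015,0]]' 35
```

```text
time: 4.45
tcp_pos: [507.8, -296.9, 20.3]
ee_rot: [179.9, 0.2, 134.6]
wrist_force: [-0.8, 1.6, 7.7]
opening: 0.131
finger_force: 35.6
```

```bash
python3 -c "
from h import *
go([565,-12,250],[180,0,81.6]); go([507,-297,150],[180,0,135])"
```

```text
t 4.45 tcp [ 507.8 -296.9   20.3] [179.9   0.2 134.6] F [-0.8  1.6  7.7]
shift [ 162.2  241.1 -229.7] rv [0.003 0.002 0.925]
t 4.45 tcp [ 507.8 -296.9   20.3] [179.9   0.2 134.6] F [-0.8  1.6  7.7]
shift [   0.2   -0.4 -129.7] rv [ 0.002  0.003 -0.007]
```

```bash
python3 -m creep '[[0,0,-15,0,0,0,0],[0,0,-40,0,0,0,0],[0,0,-80,0,0,0,0],[0,0,-130,0,0,0,0],[30,45,-180,0,0,0.15,0],[60,90,-230,0,0,0.3,0],[90,135,-230,0,0,0.45,0],[120,180,-230,0,0,0.6,0],[150,220,-230,0,0,0.75,0],[162,241,-230,0,0,0.9,0],[162,241,-230,0,0,0.925,0],[162,241,-230,0,0,0.925,0],[162,241,-230,0,0,0.925,0],[162,241,-230,0,0,0.925,0],[162,241,-230,0,0,0.925,0]]'
python3 - <<'E'
from h import *
from rig import ctrl
s=ctrl.read_state();V=(s["tcp_pos"],s["ee_rot"]);g=ctrl.get_image("wrist")
print(V,s["wrist_force"]);pickle.dump((V,g),open("case.pkl","wb"));cv2.imwrite("pics/case.png",g["pixels"][:,:,::-1])
E
```

```text
time: 5.95
tcp_pos: [564.2, -13.7, 248.8]
ee_rot: [180.0, -0.0, 81.5]
wrist_force: [0.5, 0.1, -1.0]
opening: 0.134
finger_force: 34.7
(array([564.24090942, -13.70363189, 248.78426493]), array([ 1.79977055e+02, -2.95002495e-03,  8.14519598e+01])) [ 0.46595841  0.05036216 -0.99044072]
```

View pics/case.png

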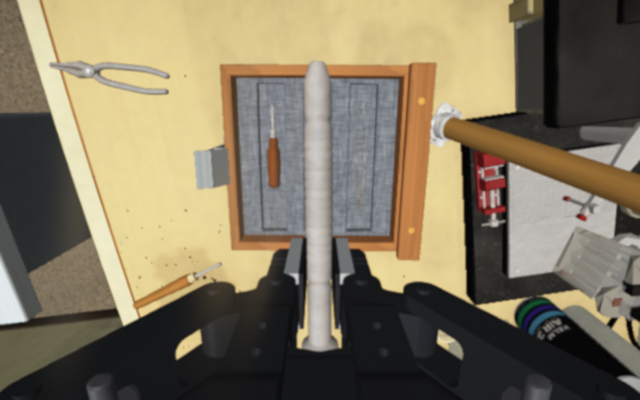

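The vise is held straight, from its tip at (316,62) to its head at (319,345). The case-top corners are the front at (221,66) and (232,249) and the rail's rear edge at (436,63) and (419,259). The awl lies at (272,150) and the tweezers at (362,150).

```bash
cat >> h.py <<'E'
def fit(L,W):
    L=np.array(L,float);a=L-L.mean(0);b=W-W.mean(0);th=np.arctan2((a[:,0]*b[:,1]-a[:,1]*b[:,0]).sum(),(a*b).sum())
    c,s=np.cos(th),np.sin(th);Q=np.array([[c,-s],[s,c]]);o=W.mean(0)-Q@L.mean(0)
    return o,np.degrees(th),np.round(L@Q.T+o-W,1).tolist()
E
python3 - <<'E'
from h import *
V,g=pickle.load(open("case.pkl","rb"))
W=np.r_[plane(g,[[221,66],[232,249]],50,V),plane(g,[[436,63],[419,259]],72,V)][:,:2]
o,th,r=fit([[-90,92],[-90,-92],[102,92],[102,-92]],W);print(o,th,r)
d=pickle.load(open("d0.pkl","rb"))
# awl-side/tweezers-side pocket outlines at tray top z=30
W=plane(g,[[258,83],[262,229],[283,83],[378,84],[371,233],[350,84]],30,V)[:,:2]
c,s=np.cos(np.radians(th)),np.sin(np.radians(th));Q=np.array([[c,-s],[s,c]])
print("pocket edges in case",np.round((W-o)@Q,1).tolist())
# vise line: tip & head (height: vise axis ~ tcp z-19+9)
z=V[0][2]-10.5
w=plane(g,[[316.5,62],[319,350]],z,V)[:,:2];print("vise",w,np.degrees(np.arctan2(*(w[0]-w[1])[::-1])),np.linalg.norm(w[0]-w[1]),w.mean(0))
# pole foot by two views
t=d["top"];print(tri(t,[[322,163]],g,[[443,125]],None,V)); print(tri(t,[[345,110]],d["scene"],[[362,145]]))
E
```

```text
[566.18171703  -1.267541  ] -8.8533303732557 [[-0.8, 1.9], [-0.8, -1.3], [0.8, 0.6], [0.8, -1.2]]
pocket edges in case [[-58.8, 76.6], [-60.4, -75.4], [-34.2, 76.7], [59.2, 76.3], [59.1, -79.5], [31.6, 76.0]]
vise [[576.9195107   68.41243554]
 [558.02472938 -63.82966366]] 81.86860140613555 133.58512477909466 [567.47212004   2.29138594]
(array([703.19586759,  14.4289646 ,  14.21665755]), np.float64(0.057476929494519956))
(array([809.90494731, -39.93997095, 119.00708069]), np.float64(7.215268751127738))
```

```bash
python3 -m creep '[[1,0,50,0,0,0,0],[1,0,100,0,0,0,0],[1,0,150,0,0,0,0],[1,0,180,0,0,0,0],[1,0,190,0,0,0,0],[1,0,196,0,0,0,0],[1,0,200,0,0,0,0],[1,0,200,0,0,0,0]]'
python3 - <<'E'
from h import *
from rig import ctrl
s=ctrl.read_state();V=(s["tcp_pos"],s["ee_rot"]);g=ctrl.get_image("wrist")
print(V,s["wrist_force"]);pickle.dump((V,g),open("ins.pkl","wb"));cv2.imwrite("pics/ins.png",g["pixels"][:,:,::-1])
E
```

```text
time: 6.8
tcp_pos: [565.5, -10.9, 49.4]
ee_rot: [179.9, -0.0, 81.6]
wrist_force: [0.1, 0.2, -0.9]
opening: 0.13
finger_force: 34.7
(array([565.53140419, -10.90319305,  49.4461358 ]), array([ 1.79902009e+02, -3.83295979e-02,  8.15649811e+01])) [ 0.07432404  0.20495797 -0.87475687]
```

View pics/ins.png

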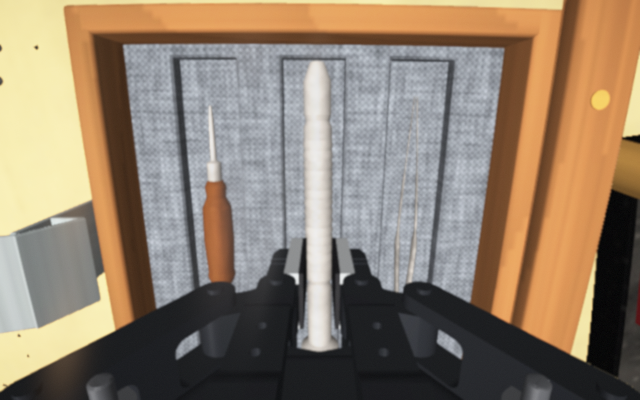

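Run:
```python
from h import *
V,g=pickle.load(open("ins.pkl","rb"));o=np.array([566,-1.3]);th=np.radians(-8.6)
Q=np.array([[np.cos(th),-np.sin(th)],[np.sin(th),np.cos(th)]])
f=lambda uv,z:np.round((plane(g,uv,z,V)[:,:2]-o)@Q,1).tolist()
print("pocket",f([[284,59],[345,59],[180,58],[452,60]],30)); z=V[0][2]-10.5
print("vise tip,axis",f([[317,61],[317,150],[318,240]],z),"tcp",(V[0][:2]-o)@Q)
```

```text
pocket [[-12.6, 75.8], [13.0, 75.9], [-56.3, 76.4], [58.1, 75.9]]
vise tip,axis [[1.3, 73.9], [1.3, 38.8], [1.8, -1.4]] tcp [ 0.97268967 -9.56529004]
```

```bash
python3 -m creep '[[-3.5,-1.3,0,0,0,0,0],[-3.5,-1.3,2,0,0,0,0],[-3.5,-1.3,4,0,0,0,0],[-3.5,-1.3,6,0,0,0,0],[-3.5,-1.3,7,0,0,0,0],[-3.5,-1.3,7,0,0,0,0]]'
```

```text
time: 7.45
tcp_pos: [562.8, -13.9, 41.4]
ee_rot: [-180.0, -0.0, 81.6]
wrist_force: [-0.6, 0.2, 2.3]
opening: 0.132
finger_force: 35.0
```

```bash
python3 -m creep '[[0,0,0,0,0,0,20],[0,0,0,0,0,0,28],[0,0,-1,0,0,0,28],[0,0,-10,0,0,0,28],[0,0,-30,0,0,0,28],[0,0,-70,0,0,0,40],[0,0,-120,0,0,0,60],[0,0,-170,0,0,0,60],[0,0,-170,0,0,0,60]]'
python3 - <<'E'
from h import *
from rig import ctrl
s=ctrl.read_state();V=(s["tcp_pos"],s["ee_rot"]);g=ctrl.get_image("wrist")
print(V,s["wrist_force"]);pickle.dump((V,g),open("placed.pkl","wb"));cv2.imwrite("pics/placed.png",g["pixels"][:,:,::-1])
go([496.3,304,250],[180,0,111]);go([530,150,250],[180,0,111])
E
```

```text
time: 8.35
tcp_pos: [566.2, -14.8, 218.7]
ee_rot: [179.4, -0.2, 81.5]
wrist_force: [0.6, -0.4, 0.0]
opening: 0.6
finger_force: 0.0
(array([566.16687981, -14.83570037, 218.70584092]), array([179.43105315,  -0.20829653,  81.51905643])) [ 0.58716799 -0.41981857  0.01933783]
t 8.4 tcp [564.8 -14.3 215.4] [179.6  -0.2  81.6] F [ 0.   0.4 -0.4]
shift [ 304.9 -114.3  -34.5] rv [ 0.007 -0.001 -0.514]
t 8.4 tcp [564.8 -14.3 215.4] [179.6  -0.2  81.6] F [ 0.   0.4 -0.4]
shift [157.5 -58.4 -34.5] rv [ 0.007 -0.001 -0.514]
```

View pics/placed.png

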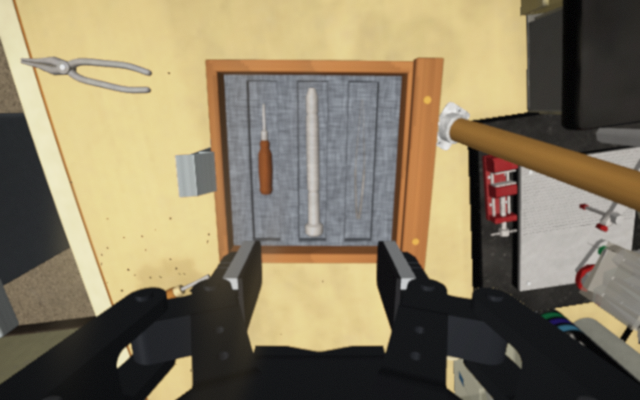

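The vise lies in the middle pocket, from (312,88) to (314,236), and the awl and tweezers are undisturbed. Next is the lid.

```bash
python3 -m creep '[[50,-20,-34,0,0,-0.12,60],[100,-40,-34,0,0,-0.24,60],[150,-58,-34,0,0,-0.36,60],[200,-75,-34,0,0,-0.5,60],[250,-94,-34,0,0,-0.514,60],[290,-110,-34,0,0,-0.514,60],[305,-114,-34,0,0,-0.514,60],[305,-114,-34,0,0,-0.514,60],[305,-114,-34,0,0,-0.514,60]]'
python3 - <<'E'
from h import *
from rig import ctrl
s=ctrl.read_state();P=(s["tcp_pos"],s["ee_rot"]);l=ctrl.get_image("wrist")
print(P);pickle.dump((P,l),open("lid2.pkl","wb"));cv2.imwrite("pics/lid2.png",l["pixels"][:,:,::-1])
im=l["pixels"];h=cv2.cvtColor(im,cv2.COLOR_RGB2HSV)
m=((h[...,1]>110)&(h[...,2]<190)&(h[...,0]<20)).astype(np.uint8)
m=cv2.morphologyEx(m,cv2.MORPH_OPEN,np.ones((5,5)))
c=max(cv2.findContours(m,cv2.RETR_EXTERNAL,2)[0],key=cv2.contourArea);print(cv2.contourArea(c),cv2.boundingRect(c))
q=cv2.approxPolyDP(c,8,True).reshape(-1,2);print(q.tolist())
b=((h[...,2]<85)&(h[...,1]>90)).astype(np.uint8);mk=np.zeros_like(b);cv2.drawContours(mk,[c],-1,1,-1);b&=cv2.erode(mk,np.ones((9,9)))
cb=max(cv2.findContours(b,cv2.RETR_EXTERNAL,2)[0],key=cv2.contourArea);r=cv2.minAreaRect(cb);bp=cv2.boxPoints(r);print(r,bp.tolist())
w=plane(l,bp,46,P);print(np.round(w,1).tolist(),w.mean(0))
E
```

```text
time: 9.3
tcp_pos: [494.2, 304.4, 244.3]
ee_rot: [-179.9, 0.1, 111.1]
wrist_force: [0.3, -1.3, -0.5]
opening: 0.607
finger_force: 0.0
(array([494.16914379, 304.44033949, 244.27490125]), array([-1.79898480e+02,  7.44936397e-02,  1.11105681e+02]))
28089.0 (231, 83, 180, 170)
[[231, 84], [239, 241], [257, 241], [259, 252], [378, 252], [380, 241], [400, 242], [409, 86]]
((320.0, 174.5), (107.0, 14.0), 90.0) [[313.0, 121.0], [327.0, 121.0], [327.0, 228.0], [313.0, 228.0]]
[[470.9, 351.8, 46.0], [483.3, 356.6, 46.0], [522.6, 256.5, 46.0], [509.1, 251.4, 46.0]] [496.46219909 304.0786436   46.        ]
```

View pics/lid2.png

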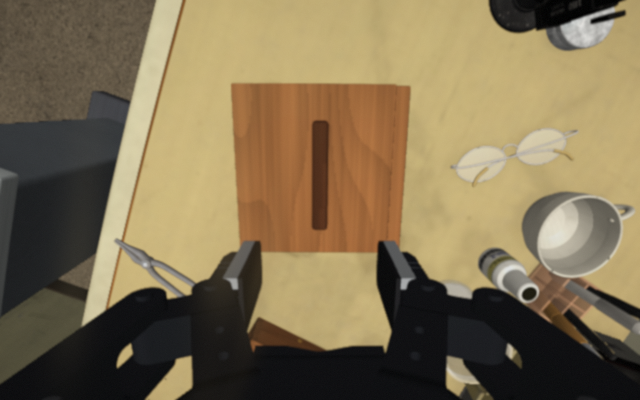

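The lid is square in the view. The front edge runs (231,84)–(240,252), the tongue edge (410,86)–(401,252), and the bar spans u 312–328, v 121–230.

Run:
```python
from h import *
P,l=pickle.load(open("lid2.pkl","rb"))
W=np.r_[plane(l,[[231,83.5],[240,252]],20,P),plane(l,[[410,85.5],[401.5,252]],14,P)][:,:2]
o,th,r=fit([[-90,91],[-90,-91],[92,91],[92,-91]],W);print("lid",o,th,r)
b=plane(l,[[320,120.5],[320,230]],46,P);print(b.mean(0))
V,g=pickle.load(open("placed.pkl","rb"))
W=np.r_[plane(g,[[206,60],[217.5,263]],50,V),plane(g,[[444,58],[425,269]],72,V)][:,:2]
print("case",fit([[-90,92],[-90,-92],[102,92],[102,-92]],W))
go([o[0],o[1],40],[180,0,90+th])
```

```text
lid [497.770177   302.15304846] 20.842179958527073 [[0.1, -0.6], [1.0, -0.3], [1.2, 0.6], [-2.3, 0.3]]
[496.77296734 303.27547247  46.        ]
case (array([ 5.65610729e+02, -3.84474316e-01]), np.float64(-8.67357355360976), [[-1.4, 1.5], [1.8, 0.3], [0.0, 1.8], [-0.4, -3.6]])
t 9.35 tcp [494.8 303.2 244.6] [-1.799e+02  1.000e-01  1.110e+02] F [ 0.7 -0.5  0. ]
shift [ -1.8   2.6 204.6] rv [-0.001  0.001  0.002]
```

```bash
python3 -m creep '[[-1.5,2,50,0,0,0,50],[-1.5,2,100,0,0,0,50],[-1.5,2,150,0,0,0,50],[-1.5,2,185,0,0,0,50],[-1.5,2,200,0,0,0,50],[-1.5,2,210,0,0,0,50],[-1.5,2,210,0,0,0,50],[-1.5,2,210,0,0,0,0],[-1.5,2,210,0,0,0,0],[-1.5,2,210,0,0,0,0],[-1.5,2,210,0,0,0,0],[-1.5,2,210,0,0,0,0],[-1.5,2,210,0,0,0,0],[-1.5,2,210,0,0,0,0]]' 90
```

```text
time: 10.75
tcp_pos: [498.0, 304.2, 37.3]
ee_rot: [179.9, -0.1, 111.0]
wrist_force: [-2.7, -1.6, 7.2]
opening: 0.168
finger_force: 88.5
```

```bash
python3 -m creep '[[0,0,-5,0,0,0,0],[0,0,-15,0,0,0,0],[0,0,-40,0,0,0,0],[0,0,-80,0,0,0,0],[0,0,-130,0,0,0,0],[0,0,-170,0,0,0,0],[0,0,-190,0,0,0,0],[0,0,-190,0,0,0,0],[0,0,-190,0,0,0,0]]'
python3 - <<'E'
from h import *
from rig import ctrl
s=ctrl.read_state();P=(s["tcp_pos"],s["ee_rot"]);l=ctrl.get_image("wrist")
print(P,s["wrist_force"],s["ft_torque"],s["opening"]);pickle.dump((P,l),open("held.pkl","wb"));cv2.imwrite("pics/held.png",l["pixels"][:,:,::-1])
im=l["pixels"];h=cv2.cvtColor(im,cv2.COLOR_RGB2HSV)
m=((h[...,1]>110)&(h[...,2]<200)&(h[...,0]<20)).astype(np.uint8)
m=cv2.morphologyEx(m,cv2.MORPH_OPEN,np.ones((5,5)))
c=max(cv2.findContours(m,cv2.RETR_EXTERNAL,2)[0],key=cv2.contourArea);print(cv2.contourArea(c),cv2.boundingRect(c))
print(cv2.approxPolyDP(c,6,True).reshape(-1,2).tolist())
E
```

```text
time: 11.65
tcp_pos: [496.9, 303.6, 225.2]
ee_rot: [180.0, -0.0, 111.0]
wrist_force: [0.2, 0.7, -2.8]
opening: 0.169
finger_force: 88.4
(array([496.92699376, 303.60979986, 225.21772144]), array([ 1.79991351e+02, -1.87093896e-02,  1.11033693e+02])) [ 0.1958406   0.65140097 -2.81166228] [-0.02662056  0.04042751  0.05115919] 0.16864091179901505
19205.5 (103, 45, 147, 249)
[[105, 46], [133, 251], [141, 251], [147, 200], [170, 275], [165, 225], [175, 207], [186, 290], [193, 288], [184, 141], [200, 284], [249, 290], [236, 276], [226, 208], [222, 45], [131, 46], [149, 137], [139, 173], [127, 164], [116, 53]]
```

View pics/held.png

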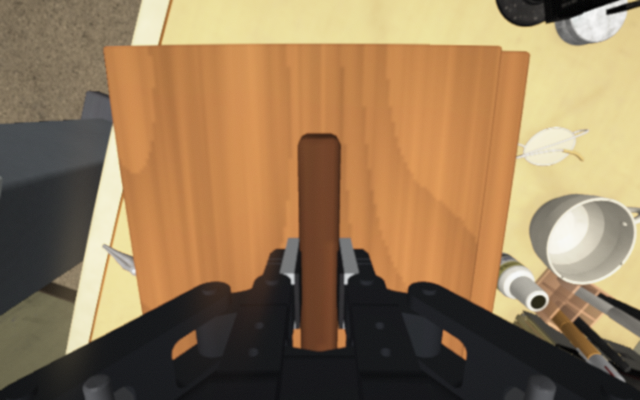

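The held lid is level. The board's top corners are at (105,46) and (500,46), the tongue corner is at (528,52), and the bar end is at (320,134).

Run:
```python
from h import *
P,l=pickle.load(open("held.pkl","rb"));A=rot(P[1])
def f(uv,zl):  # point in tool frame, on plane lid z=zl
    w=plane(l,[uv],P[0][2]-29.3+zl,P);t=(w-P[0])@A; return [round(t[0,1],1),round(t[0,0],1)] # lid x, lid y rel TCP
for uv,z,n in[((105,46),12,"-90,91"),((500,46),12,"76,91"),((528,52),6,"92,91"),((141,300),12,"-90,"),((495,300),6,"92"),((320,134),38,"0,55"),((299,150),38,"-8"),((340,150),38,"8")]:print(n,f(uv,z))
```

```text
-90,91 [np.float64(-87.5), np.float64(90.4)]
76,91 [np.float64(76.0), np.float64(90.2)]
92,91 [np.float64(91.7), np.float64(89.0)]
-90, [np.float64(-88.1), np.float64(-27.7)]
92 [np.float64(93.1), np.float64(-31.5)]
0,55 [np.float64(1.5), np.float64(55.8)]
-8 [np.float64(-6.1), np.float64(50.1)]
8 [np.float64(8.8), np.float64(50.1)]
```

```bash
cat >> h.py <<'E'
CO=np.array([566,-0.9,0]);CY=-8.7
def lidgo(xt,zt,al,y=0):
    Rc=rot([0,0,CY]);Rl=Rc@rot([0,al,0])
    tip=CO+Rc@[xt,y,zt];o=tip-Rl@[92,0,0]
    go(o+Rl@[-0.8,0.5,29.3],R.from_matrix(Rl@rot([180,0,90])).as_euler('xyz',degrees=True))
def lidst():
    from rig import ctrl
    s=ctrl.read_state();Rc=rot([0,0,CY]);Rl=rot(s["ee_rot"])@rot([180,0,90]).T
    o=np.array(s["tcp_pos"])-Rl@[-0.8,0.5,29.3];Q=Rc.T@Rl
    print("tip in case",np.round(Rc.T@(o+Rl@[92,0,0]-CO),1),"lid rpy in case",np.round(R.from_matrix(Q).as_euler('xyz',degrees=True),1),"F case",np.round(Rc.T@s["wrist_force"],1),"t",round(s["time"],2))
E
python3 -c "
from h import *
lidst();lidgo(60,130,0);lidgo(60,100,13)"
```

```text
tip in case [-33.9 335.8 194.8] lid rpy in case [-0.   0.1 29.7] F case [-0.8 -0.4 -3.1] t 11.7
t 11.7 tcp [496.5 303.3 224.2] [-179.9    0.   111. ] F [-0.9 -0.2 -3.1]
shift [-292.2  -72.5   65.1] rv [-0.001  0.001  0.519]
t 11.7 tcp [496.5 303.3 224.2] [-179.9    0.   111. ] F [-0.9 -0.2 -3.1]
shift [-296.6  -64.7   75. ] rv [0.22  0.06  0.517]
```

```bash
python3 -m creep '[[-30,-7,0,0.02,0.01,0.06,0],[-70,-15,0,0.05,0.01,0.13,0],[-110,-24,0,0.08,0.02,0.2,0],[-150,-33,0,0.11,0.03,0.27,0],[-190,-42,0,0.14,0.04,0.34,0],[-230,-50,0,0.17,0.05,0.41,0],[-265,-58,0,0.2,0.06,0.47,0],[-290,-64,10,0.22,0.06,0.517,0],[-296.5,-64.5,30,0.22,0.06,0.517,0],[-296.5,-64.5,55,0.22,0.06,0.517,0],[-296.5,-64.5,75,0.22,0.06,0.517,0],[-296.5,-64.5,75,0.22,0.06,0.517,0],[-296.5,-64.5,75,0.22,0.06,0.517,0],[-296.5,-64.5,75,0.22,0.06,0.517,0]]'
python3 - <<'E'
from h import *
from rig import ctrl
lidst();lidgo(72,54,13)
s=ctrl.read_state();P=(s["tcp_pos"],s["ee_rot"]);l=ctrl.get_image("wrist");pickle.dump((P,l),open("ent.pkl","wb"))
pickle.dump(ctrl.get_image("scene"),open("entscene.pkl","wb"))
E
```

```text
time: 13.1
tcp_pos: [543.7, 3.7, 151.0]
ee_rot: [-167.1, -0.1, 81.3]
wrist_force: [0.8, 0.2, -2.2]
opening: 0.164
finger_force: 88.2
tip in case [ 61.2   0.7 101.8] lid rpy in case [ 0.1 12.9 -0. ] F case [ 0.8  0.3 -2.2] t 13.1
t 13.1 tcp [543.7   3.7 151. ] [-1.671e+02 -1.000e-01  8.130e+01] F [ 0.8  0.2 -2.2]
shift [-0.7 21.2 44. ] rv [ 0.002 -0.001 -0.   ]
```

```bash
python3 -m creep '[[-0.7,10,22,0,0,0,0],[-0.7,16,34,0,0,0,0],[-0.7,21,44,0,0,0,0],[-0.7,21,44,0,0,0,0],[-0.7,21,44,0,0,0,0]]'
python3 -c "
from h import *
lidst();lidgo(80,53.5,13);lidgo(90,52,13)"
```

```text
time: 13.7
tcp_pos: [553.9, 1.5, 103.0]
ee_rot: [-167.1, -0.1, 81.3]
wrist_force: [-0.1, 0.4, -3.5]
opening: 0.165
finger_force: 88.4
tip in case [71.6  0.  53.7] lid rpy in case [ 0.1 12.9 -0. ] F case [-0.2  0.4 -3.5] t 13.7
t 13.7 tcp [553.9   1.5 103. ] [-1.671e+02 -1.000e-01  8.130e+01] F [-0.1  0.4 -3.5]
shift [-0.   8.3 -1.8] rv [ 0.001 -0.001 -0.   ]
t 13.7 tcp [553.9   1.5 103. ] [-1.671e+02 -1.000e-01  8.130e+01] F [-0.1  0.4 -3.5]
shift [-0.  18.3 -2.6] rv [ 0.001 -0.001 -0.   ]
```

```bash
python3 -m creep '[[0,5,-1,0,0,0,0],[0,8.5,-2,0,0,0,0],[0,12,-2.2,0,0,0,0],[0,15,-2.4,0,0,0,0],[0,18,-2.5,0,0,0,0],[0,18,-2.5,0,0,0,0]]'
python3 -c "
from h import *
lidst();lidgo(90.5,51,10);lidgo(91,50.5,8);lidgo(91,50.5,7)"
```

```text
time: 14.3
tcp_pos: [571.9, -1.3, 101.0]
ee_rot: [-167.1, -0.1, 81.3]
wrist_force: [-0.5, -0.2, -1.9]
opening: 0.165
finger_force: 88.4
tip in case [89.8 -0.  51.7] lid rpy in case [ 0.1 12.9 -0. ] F case [-0.4 -0.3 -1.9] t 14.3
t 14.3 tcp [571.9  -1.3 101. ] [-1.671e+02 -1.000e-01  8.130e+01] F [-0.5 -0.2 -1.9]
shift [ 0.  -0.6  5.3] rv [-0.051 -0.001 -0.   ]
t 14.3 tcp [571.9  -1.3 101. ] [-1.671e+02 -1.000e-01  8.130e+01] F [-0.5 -0.2 -1.9]
shift [-0.  -0.8  8.9] rv [-0.086 -0.001 -0.   ]
t 14.3 tcp [571.9  -1.3 101. ] [-1.671e+02 -1.000e-01  8.130e+01] F [-0.5 -0.2 -1.9]
shift [-0.  -1.1 10.6] rv [-0.103 -0.001 -0.   ]
```

```bash
python3 -m creep '[[0,-0.3,3,-0.025,0,0,0],[0,-0.6,5.3,-0.05,0,0,0],[0,-0.7,7,-0.07,0,0,0],[0,-0.8,9,-0.086,0,0,0],[0,-0.8,9,-0.086,0,0,0]]'
python3 -c "
from h import *
lidst();lidgo(91,50.5,7);lidgo(91,50.5,6);lidgo(91,50,3)"
```

```text
time: 14.8
tcp_pos: [568.7, -0.6, 92.6]
ee_rot: [-172.0, -0.1, 81.3]
wrist_force: [-0.6, -0.4, -2.6]
opening: 0.165
finger_force: 88.4
tip in case [90.4  0.2 50.7] lid rpy in case [ 0.1  8.  -0. ] F case [-0.6 -0.5 -2.6] t 14.8
t 14.8 tcp [568.7  -0.6  92.6] [-1.72e+02 -1.00e-01  8.13e+01] F [-0.6 -0.4 -2.6]
shift [-0.2  0.1  1.7] rv [-0.017 -0.002 -0.   ]
t 14.8 tcp [568.7  -0.6  92.6] [-1.72e+02 -1.00e-01  8.13e+01] F [-0.6 -0.4 -2.6]
shift [-0.2 -0.4  3.4] rv [-0.034 -0.002 -0.   ]
t 14.8 tcp [568.7  -0.6  92.6] [-1.72e+02 -1.00e-01  8.13e+01] F [-0.6 -0.4 -2.6]
shift [-0.2 -1.5  8.8] rv [-0.087 -0.002 -0.   ]
```

Still free of contact. I'll go down to about 5.5° to feel for the ramp.

```bash
python3 -m creep '[[0,0,1.7,-0.017,0,0,0],[0,-0.3,3.4,-0.034,0,0,0],[0,-0.5,4.3,-0.043,0,0,0],[0,-0.5,4.3,-0.043,0,0,0]]'
python3 -c "
from h import *
lidst();lidgo(91,50,3)"
```

```text
time: 15.2
tcp_pos: [568.8, -0.7, 89.4]
ee_rot: [-174.7, -0.1, 81.3]
wrist_force: [4.1, -1.2, 5.7]
opening: 0.166
finger_force: 89.7
tip in case [92.5  0.1 51.6] lid rpy in case [ 0.1  5.3 -0. ] F case [ 4.2 -0.5  5.7] t 15.2
t 15.2 tcp [568.8  -0.7  89.4] [-1.747e+02 -1.000e-01  8.130e+01] F [ 4.1 -1.2  5.7]
shift [-0.1 -2.4  5.5] rv [-0.041 -0.002 -0.   ]
```

```bash
python3 -m creep '[[0,0,0,0,0,0,20],[0,0,0,0,0,0,30],[0,0,0,0,0,0,40],[0,0,-10,0,0,0,40],[0,0,-30,0,0,0,40],[0,0,-70,0,0,0,20],[0,0,-80,0,0,0,0],[0,0,-80,0,0,0,0],[0,0,-80,0,0,0,0]]' 30
python3 - <<'E'
from h import *
Rc=rot([0,0,CY])
def pg(x,z): go(CO+Rc@[x,0,z],[180,0,81.3])
pg(-58,120);pg(-58,90)
from rig import ctrl
a=ctrl.get_image("scene");pickle.dump(a,open("rel.pkl","wb"));cv2.imwrite("pics/rel.png",a["pixels"][:,:,::-1])
E
```

```text
time: 16.1
tcp_pos: [575.0, -1.7, 167.5]
ee_rot: [-174.4, -0.1, 81.3]
wrist_force: [0.0, -0.4, -0.2]
opening: 0.004
finger_force: 0.0
t 16.1 tcp [575.   -1.7 167.5] [-1.744e+02 -1.000e-01  8.130e+01] F [ 0.  -0.4 -0.2]
shift [ -0.6 -62.1  53.8] rv [-0.097 -0.002 -0.   ]
t 16.1 tcp [575.   -1.7 167.5] [-1.744e+02 -1.000e-01  8.130e+01] F [ 0.  -0.4 -0.2]
shift [ -0.7 -59.2  83.6] rv [-0.097 -0.002 -0.   ]
```

```bash
python3 -m creep '[[-0.6,-40,0,-0.05,0,0,0],[-0.6,-66,20,-0.097,0,0,0],[-0.6,-62,54,-0.097,0,0,0],[-0.6,-60,75,-0.097,0,0,0],[-0.6,-59.5,80,-0.097,0,0,0],[-0.6,-59,85,-0.097,0,0,0],[-0.6,-59,88,-0.097,0,0,0],[-0.6,-59,88,-0.097,0,0,0]]'
```

```text
time: 16.95
tcp_pos: [508.9, 7.7, 86.5]
ee_rot: [-180.0, -0.1, 81.2]
wrist_force: [0.1, 0.6, 0.4]
opening: -0.002
finger_force: 0.0
```

```bash
python3 -m creep '[[0,0,2,0,0,0,0],[0,0,4,0,0,0,0],[0,0,6,0,0,0,0],[0,0,8,0,0,0,0],[0,0,8,0,0,0,0]]'
```

```text
time: 17.45
tcp_pos: [508.9, 7.7, 77.8]
ee_rot: [180.0, -0.1, 81.3]
wrist_force: [-0.4, -0.2, -0.4]
opening: -0.005
finger_force: 0.0
```

```bash
python3 -m creep '[[0,0,2,0,0,0,0],[0,0,3,0,0,0,0],[0,0,4,0,0,0,0],[0,0,5,0,0,0,0],[0,0,6,0,0,0,0],[0,0,6,0,0,0,0]]'
```

```text
time: 18.05
tcp_pos: [509.0, 7.9, 73.1]
ee_rot: [-180.0, -0.1, 81.3]
wrist_force: [-7.0, -0.7, 18.8]
opening: -0.0
finger_force: 9.2
```

```bash
python3 -m creep '[[0,0,1,0,0,0,0],[0,0,2,0,0,0,0],[0,0,2,0,0,0,0]]'
python3 - <<'E'
from h import *
from rig import ctrl
a=ctrl.get_image("scene");pickle.dump(a,open("press.pkl","wb"));cv2.imwrite("pics/press.png",a["pixels"][:,:,::-1])
r=pickle.load(open("rel.pkl","rb"));d0=pickle.load(open("d0.pkl","rb"))["scene"]
# predicted scene pixels of lid front corners/tongue if seated, vs catch nose
Rc=rot([0,0,CY])
def proj(p,g):
    M=rot(g["rotation"]) if np.size(g["rotation"])==3 else np.array(g["rotation"])
    c=M.T@(CO+Rc@np.array(p,float)-g["position"]);c=np.array([c[0],-c[1],-c[2]])
    return np.round(cv2.projectPoints(c.reshape(1,1,3),np.zeros(3),np.zeros(3),g["camera_matrix"],np.array(g["D"]))[0].ravel(),1)
for n,p in dict(fl=(-90,91,62),fr=(-90,-91,62),br=(76,-91,62),bl=(76,91,62),barL=(0,55,88),barR=(0,-55,88),fl20=(-90,91,82),fr20=(-90,-91,82),catchtop=(-95,0,83)).items(): print(n,proj(p,a))
for n,g in(("rel",r),("press",a)):
    df=cv2.absdiff(g["pixels"],d0["pixels"]).max(2)>25
    im=g["pixels"];h=cv2.cvtColor(im,cv2.COLOR_RGB2HSV)
    bar=((h[...,2]<110)&(h[...,1]>110)&(h[...,0]<20)).astype(np.uint8);bar[:170]=0;bar[230:]=0;bar[:,:270]=0;bar[:,370:]=0
    cs=sorted(cv2.findContours(bar,cv2.RETR_EXTERNAL,2)[0],key=cv2.contourArea)[-2:]
    print(n,[(cv2.contourArea(c),cv2.boundingRect(c)) for c in cs])
E
```

```text
time: 18.35
tcp_pos: [509.2, 7.9, 72.9]
ee_rot: [-180.0, -0.2, 81.2]
wrist_force: [-19.6, -0.4, 48.0]
opening: -0.0
finger_force: 24.1
fl [251.3 206.9]
fr [311.9 235.6]
br [354.9 201.6]
bl [296.4 178.4]
barL [287.3 186.4]
barR [323.8 201.5]
fl20 [250.5 199.8]
fr20 [311.8 228.1]
catchtop [278.2 213.9]
rel [(3.0, (352, 182, 5, 4)), (7.5, (342, 181, 4, 4))]
press [(2.5, (352, 182, 5, 4)), (7.0, (342, 181, 4, 4))]
```

```bash
python3 -m creep '[[0,0,-3,0,0,0,0],[0,0,-20,0,0,0,0],[0,0,-60,0,0,0,0],[0,0,-110,0,0,0,0],[0,0,-160,0,0,0,0],[0,40,-180,0,0,0,0],[0,50,-180,0,0,0,0],[0,50,-180,0,0,0,0]]'
python3 - <<'E'
from h import *
from rig import ctrl
s=ctrl.read_state();V=(s["tcp_pos"],s["ee_rot"]);g=ctrl.get_image("wrist");pickle.dump((V,g),open("fin.pkl","wb"))
a=ctrl.get_image("scene");pickle.dump(a,open("finscene.pkl","wb"));print(V)
cv2.imwrite("pics/fin.png",g["pixels"][:,:,::-1]);cv2.imwrite("pics/finscene.png",a["pixels"][:,:,::-1])
Rc=rot([0,0,CY])
im=g["pixels"];h=cv2.cvtColor(im,cv2.COLOR_RGB2HSV)
f=lambda uv,z:np.round((plane(g,uv,z,V)-CO)@Rc,1)[:,:2].tolist()
m=((h[...,1]>110)&(h[...,2]<215)&(h[...,0]<18)).astype(np.uint8);m=cv2.morphologyEx(m,cv2.MORPH_OPEN,np.ones((5,5)))
c=max(cv2.findContours(m,cv2.RETR_EXTERNAL,2)[0],key=cv2.contourArea)
q=cv2.approxPolyDP(c,5,True).reshape(-1,2);print(q.tolist());print("z62",f(q,62))
gm=((h[...,1]<45)&(h[...,2]>90)).astype(np.uint8);x0=q[:,0].min()
gm[:, :max(0,x0-60)]=0;gm[:,x0+60:]=0
for c in sorted(cv2.findContours(gm,cv2.RETR_EXTERNAL,2)[0],key=cv2.contourArea)[-3:]:
    b=cv2.boundingRect(c);print("grey",cv2.contourArea(c),b,"z62",f([[b[0],b[1]],[b[0]+b[2],b[1]+b[3]]],62))
bar=((h[...,2]<110)&(h[...,1]>90)&(h[...,0]<18)).astype(np.uint8)
c=max(cv2.findContours(bar,cv2.RETR_EXTERNAL,2)[0],key=cv2.contourArea);b=cv2.boundingRect(c);print("bar",b,f([[b[0],b[1]],[b[0]+b[2],b[1]+b[3]]],88))
E
```

```text
time: 19.2
tcp_pos: [559.1, -0.1, 249.8]
ee_rot: [179.9, -0.0, 81.2]
wrist_force: [-0.2, -0.4, -0.7]
opening: 0.002
finger_force: 0.0
(array([ 5.59059059e+02, -1.26376150e-01,  2.49848951e+02]), array([ 1.79947914e+02, -1.35942340e-02,  8.12422071e+01]))
[[227, 78], [238, 262], [284, 263], [292, 249], [302, 248], [304, 237], [332, 236], [354, 263], [401, 261], [404, 269], [424, 270], [440, 78]]
z62 [[-87.5, 91.7], [-88.6, -87.3], [-41.3, -88.4], [-32.8, -72.9], [-22.6, -71.8], [-20.4, -59.9], [7.7, -58.9], [30.5, -88.6], [78.8, -86.6], [82.5, -95.6], [103.5, -96.9], [103.3, 91.7]]
grey 29.0 (167, 84, 9, 7) z62 [[-142.3, 87.1], [-134.7, 80.9]]
grey 37.0 (202, 273, 25, 14) z62 [[-127.0, -99.9], [-102.1, -116.1]]
grey 1086.5 (203, 160, 34, 43) z62 [[-115.3, 18.0], [-85.5, -24.4]]
bar (316, 119, 20, 120) [[-7.8, 56.2], [10.3, -51.8]]
```

Run:
```python
from h import *
Rc=rot([0,0,CY])
for n in("case","placed","fin"):
    V,g=pickle.load(open(n+".pkl","rb"));im=g["pixels"];h=cv2.cvtColor(im,cv2.COLOR_RGB2HSV)
    gm=((h[...,1]<60)&(h[...,2]>90)).astype(np.uint8);gm[:130]=0;gm[220:]=0;gm[:,:160]=0;gm[:,260:]=0
    c=max(cv2.findContours(gm,cv2.RETR_EXTERNAL,2)[0],key=cv2.contourArea);b=cv2.boundingRect(c)
    f=lambda uv,z:np.round((plane(g,uv,z,V)-CO)@Rc,1)[:,:2].tolist()
    print(n,b,f([[b[0],b[1]+b[3]/2],[b[0]+b[2],b[1]+b[3]/2]],83),f([[b[0]+b[2],b[1]+b[3]/2]],62))
    r=int(b[1]+b[3]/2);print([tuple(int(v) for v in im[r,x]) for x in range(b[0]+b[2]-8,b[0]+b[2]+8,2)])
for n in("d0","rel","press","finscene"):
    a=pickle.load(open(n+".pkl","rb"));a=a["scene"] if n=="d0" else a
    im=a["pixels"];h=cv2.cvtColor(im,cv2.COLOR_RGB2HSV);gm=((h[...,1]<60)&(h[...,2]>90)).astype(np.uint8);gm[:200]=0;gm[250:]=0;gm[:,:262]=0;gm[:,:][:,300:]=0
    c=max(cv2.findContours(gm,cv2.RETR_EXTERNAL,2)[0],key=cv2.contourArea);print(n,cv2.boundingRect(c),cv2.contourArea(c))
```

```text
case (238, 130, 22, 90) [[-70.5, -5.3], [-50.8, -5.3]] [[-54.5, -9.3]]
[(130, 133, 137), (134, 137, 141), (131, 135, 139), (125, 128, 133), (91, 92, 96), (114, 117, 121), (126, 129, 136), (131, 133, 139)]
placed (226, 130, 34, 90) [[-69.4, 0.2], [-42.1, 0.2]] [[-45.6, -3.7]]
[(105, 107, 111), (129, 132, 137), (124, 128, 134), (124, 112, 109), (129, 79, 49), (143, 84, 46), (149, 87, 49), (138, 80, 43)]
fin (203, 159, 34, 44) [[-109.8, 2.1], [-79.0, 2.0]] [[-84.1, -2.5]]
[(120, 115, 105), (119, 114, 104), (119, 114, 104), (121, 115, 104), (159, 124, 93), (189, 132, 81), (194, 135, 81), (195, 135, 81)]
d0 (265, 200, 35, 44) 793.0
rel (265, 212, 35, 32) 362.0
press (270, 212, 20, 32) 330.5
finscene (270, 212, 20, 32) 330.5
```

Run:
```python
from h import *
L={n:(pickle.load(open(n+".pkl","rb"))["scene"] if n=="d0" else pickle.load(open(n+".pkl","rb")))["pixels"].astype(int) for n in("d0","rel","press","finscene")}
for n in("rel","press","finscene"):
    d=np.abs(L[n]-L["d0"]).max(2)[206:250,262:296]>20
    print(n);print("\n".join("".join("#" if v else "." for v in r) for r in d[::2]))
print(np.abs(L["rel"]-L["finscene"]).max(2)[160:250,240:370].__gt__(20).sum())
V,g=pickle.load(open("fin.pkl","rb"));Rc=rot([0,0,CY])
for v in(165,180,195):
    r=g["pixels"][v].astype(int);x=[u for u in range(195,245) if max(r[u])-min(r[u])<35];print(v,x[0],x[-1],np.round((plane(g,[[x[-1]+1,v]],66,V)-CO)@Rc,1))
```

```text
rel
###.##############################
#....#############################
........##########################
.......###########################
......####....####################
..........###.....################
..............####..#.############
..........#............##......###
.....................##.##........
.................................#
......................#...........
..................................
..................................
..................................
..................................
..................................
..................................
..................................
..................................
..................................
..................................
..................................
press
....########################.#..##
#############################..#..
##################################
##################################
##.######.......##################
###########.........##############
.....######............###########
.........##..............#########
..........................########
.....
[... 635 characters left out ...]
##########.........##############
.....######............###########
.........##..............#########
..........................########
........................##########
.......................###########
.........................#########
.............................#####
..................................
..................................
..................................
..................................
..................................
..................................
..................................
..................................
..................................
1758
165 214 235 [[-83.2  13.7  66. ]]
180 204 236 [[-83.1  -0.6  66. ]]
195 206 236 [[-84.  -15.3  66. ]]
```

The images show the lid high on the ramp before pressing. It is now flat and home, the catch body is back in its rest position, and the nose reaches case x ≈ -83, over the lid edge. The gripper is clear, so I'm handing in.

```bash
python3 -c "
from rig import ctrl
print(ctrl.sign_off())"
```

```text
the job is handed in; nothing more can be done
None
```

The job is handed in: the pin vise is in the middle pocket, the lid is flat with its tongue under the lip, and the camera images show the catch over its edge. It took about 19 s, with a peak reading of 48 N at the closed fingertips while pressing the lid.

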